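# Spread the salvaged relays and light them with the inspection lamp

## Task

Spread the heap of five blue relays over the black tray so that all lie flat on its floor in a single layer, every one with about a finger's width (15 mm) or more clear to its neighbours. Then draw the green inspection lamp out of its sloping yellow holster, turn it upright so that its lens points straight down, and finish while holding it still in the gripper over the middle of the tray, lens about 15 cm above the tray floor. Leave the lamp in its holster until the relays are spread, and leave everything else on the bench alone.

Things in the scene. Friction and masses are not known exactly. Their poses are not given: they have to be found in the camera images.
- tray: black open tray fixed to the bench, 220 x 200 mm outside (its x, y), 16 mm high over all, walls and floor 4 mm thick; origin under its centre, on the bench
- tray_in (a point): centre of the tray's inner floor, 4 mm above the bench, with the tray's axes; the floor measures 212 x 192 mm
- relay_a: one of five identical blue relays, a plastic block 28 x 24 x 22 mm (its x, y, z), 30 g, small pale label on top; origin at the block's centre. At the start three lie in a row along their x axes, about 3 mm apart, and two lie on top of the row, roughly parallel to it
- relay_b: one of five identical blue relays, a plastic block 28 x 24 x 22 mm (its x, y, z), 30 g, small pale label on top; origin at the block's centre. At the start three lie in a row along their x axes, about 3 mm apart, and two lie on top of the row, roughly parallel to it
- relay_c: one of five identical blue relays, a plastic block 28 x 24 x 22 mm (its x, y, z), 30 g, small pale label on top; origin at the block's centre. At the start three lie in a row along their x axes, about 3 mm apart, and two lie on top of the row, roughly parallel to it
- relay_d: one of five identical blue relays, a plastic block 28 x 24 x 22 mm (its x, y, z), 30 g, small pale label on top; origin at the block's centre. At the start three lie in a row along their x axes, about 3 mm apart, and two lie on top of the row, roughly parallel to it
- relay_e: one of five identical blue relays, a plastic block 28 x 24 x 22 mm (its x, y, z), 30 g, small pale label on top; origin at the block's centre. At the start three lie in a row along their x axes, about 3 mm apart, and two lie on top of the row, roughly parallel to it
- lamp: cordless torch 165 mm long, 160 g, heavy at the head: steel head 32 mm across to 52 mm, round green handle 26 mm across from 60 mm to the black tail end. Origin: centre of the lens face (head end); z runs from lens to tail, so z up = lens pointing straight down. At the start it leans at 45 degrees, head down in the holster, its last 95 mm standing free
- holster: yellow square sleeve on a dark base (120 x 80 x 8 mm), fixed to the bench; origin under the base centre. Sleeve 44 mm square outside, 36 inside, 70 deep, its axis sloping at 45 degrees; it opens up and toward the holster's +x: draw the lamp out along its (1, 0, 1). Inner end centre at (-20, 0, 30) mm, mouth centre at (29, 0, 79) mm
- flux: bystander: green jar with a white lid, 52 mm across, 45 mm high, origin under its centre; leave alone
- screwdriver: bystander: red-handled screwdriver 170 mm long lying along its x axis, origin under its middle; leave alone
- tin: bystander: open steel bowl 90 mm across, 22 mm high, origin under its centre; leave alone
- cleaner: bystander: white bottle with a red cap, 52 mm across, 110 mm high, origin under its centre; leave alone
- multimeter: bystander: orange multimeter lying flat, 90 x 170 x 36 mm, origin under its centre; leave alone
- heatsink: bystander: finned aluminium heatsink 60 x 80 x 30 mm, origin under its centre; leave alone
Mind the look-alikes: they are no part of the job. There is more than one size of the lamp; the one meant has the size given above. Leave any pink look-alike of the relay_e alone.

How it is judged:
By the outcome, as a careful person would: the job done as asked, in the order asked, and still so for the second after the job is handed in, while the arm keeps its last pose, push and grip.
It also fails if it takes over 66 s, if anything falls off the work surface, if the arm or the gripper's body presses on something with over 40 N, if the wrist force passes 120 N, or if a joint passes its speed limit or range.

## Robot

A 7-joint arm with a two-finger parallel gripper is mounted at the origin on the work surface. World frame = base frame: x ahead of the robot, y to its left, z up, the work surface at z = 0. Lengths are in m, angles in rad, forces in N, time in s.
With the tool pointing down it reaches from about 0.4 to 0.85 m from the base axis. Payload 4.5 kg.
Tool frame: the origin (TCP) lies midway between the tips of the shut fingers; the grasp point (between the pads) lies 19 mm behind it; z points along the fingers, y is the line along which they close (so a half turn about z gives the same grasp; the last joint's range is limited). The gripper opens to 88 mm and grips with 3 to 60 N. Pads are 18 mm wide; open, the fingers measure 123 mm over their backs; the gripper's body (75 mm by 187 mm) begins 45 mm behind the grasp point.
Start: joints at [0.034, 0.689, -0.195, 1.565, 0.157, 0.902, -0.215], TCP at [0.625, 0, 0.239] pointing down, gripper open.
Joint ranges: [-3.01, 3.01], [-0.46, 2.08], [-1.47, 1.51], [0.13, 2.56], [-1, 4.14], [0.04, 2.09], [-2.66, 2.66]. Speed limits (rad/s): [2.57, 2.57, 3.14, 3.14, 3.14, 3.14, 3.14].

## Interface

Orientations are given as a unit quaternion [x, y, z, w].
In Python, from plant import r gives the robot as it stands.
- The arm moves only by the tool move_arm, never from a script. Its argument "targets" is a list that holds one entry, the list of rows, each a list of 7 numbers: the opening, from 0 (shut) to 1 (fully open), then the shift along the tool's x, y, z in mm, then the turn, a rotation vector about the tool's x, y, z in degrees. In form: [[[claw, dx, dy, dz, ax, ay, az], ...]]. A call has 1 to 10 rows; each row is the pose to reach, as a shift and turn from the pose commanded when the call began, along the tool's axes at that moment; what a row does not reach only later rows make up. A row lasts 1/8 s, in which the tool goes at most 62.5 mm and 10.7 degrees, less where a joint would pass 70% of its speed; a pose out of reach is approached as far as the arm can. A call with a gripper value outside its range is refused whole. The fingers move at their own pace and stop on an object; "newtons" is the grip in N (left out, the last holds). Time passes only in rows, so rows that repeat a pose let the fingers close. It gives the time, the measured TCP pose, the force, the opening and the grip force at its end, in the units of the state.
- r.get_state(): the state, without advancing time (a new reading comes with each control period).
- r.snapshot(name): name is "scene" or "side" or "wrist"; returns the picture (384x512x3 uint8, red, green, blue); there is no depth.
- r.camera_info(name): a dict with "fx", "fy", "cx", "cy" (pixels), "R" (3x3) and "t" (3): a world point X has camera coordinates R X + t. Camera axes: x right, y down, z forward; pixel columns grow to the right and rows downward; lengths in m; the calibration is good to about 2 mm. A picture is of the moment at which its call begins: read the wrist's pose just before it. camera_info takes no time and is no camera call; for the wrist camera it gives the pose at the moment of the call.
- r.finish_job(): hands the job in; it is judged then, once.
The state is a dict: "clock": time; "q": joint angles; "qd": joint speeds; "joint_torque": joint torques, N m; "tool_pos": TCP position; "eef_rot": TCP orientation; "contact_force": force on the tool from outside, world axes, zero at the start; "moment": the same for the moment, N m; "opening": opening from 0.0 (shut) to 1.0 (fully open); "finger_force": force on a finger pad.
Only numpy, scipy, OpenCV 4.12 (cv2) and the standard library are available. Lean on these libraries where they do the work, as an engineer would, in place of code of your own. Each camera call takes 0.05 s, during which the arm holds its last target. There are 200 camera calls.

## Working session

There is one attempt and no reset: what is moved stays moved. The work goes in short steps, Python scripts to look and compute and a tool call to move; the robot and the scene stay as the last step left them, time stands still between calls to the robot, and variables do not carry over. Pictures are saved under pics/ and viewed, at most 10 in all, crops included, and the job is handed in when it is done.

Besides the shell and the picture viewer there is one more tool, called after ">>>" as name([rows], argument=value, ...), one row to a line, values as JSON. move_arm: Moves the arm, as the interface text tells. Its arguments: {"type":"object","properties":{"targets":{"type":"array","items":{"type":"array","items":{"type":"array","items":{"type":"number"}}}},"newtons":{"type":"number"}},"required":["targets"]}

```bash
ls; mkdir -p pics
python3 - <<'E'
from plant import r
import cv2,numpy as np
ims=[]
for n in("scene","side"):
    im=r.snapshot(n); cv2.imwrite(f"pics/{n}0.png",im[:,:,::-1]); c=r.camera_info(n); print(n,c["fx"],c["cx"],c["cy"],np.round(c["R"],3).tolist(),np.round(c["t"],3))
print(r.get_state()["tool_pos"],r.get_state()["eef_rot"],r.get_state()["clock"])
for n in("scene","side"):
    im=cv2.imread(f"pics/{n}0.png"); cv2.imwrite(f"pics/{n}0b.png",cv2.resize(im,(800,600),interpolation=cv2.INTER_CUBIC))
E
```

```text
pics
scene 369.63697513871296 251.516647256485 186.0663303163539 [[-0.206, 0.978, 0.012], [0.589, 0.134, -0.797], [-0.781, -0.157, -0.604]] [ 0.115 -0.283  1.536]
side 454.4243908803346 263.0134223785054 195.89418513583956 [[-0.895, -0.446, -0.002], [-0.243, 0.49, -0.838], [0.375, -0.749, -0.546]] [0.531 0.209 0.964]
[ 6.24456582e-01 -6.27749951e-05  2.37985565e-01] [ 7.07082562e-01  7.07130542e-01 -6.16463015e-04 -5.17115143e-04] 0.1
```

View pics/scene0b.png

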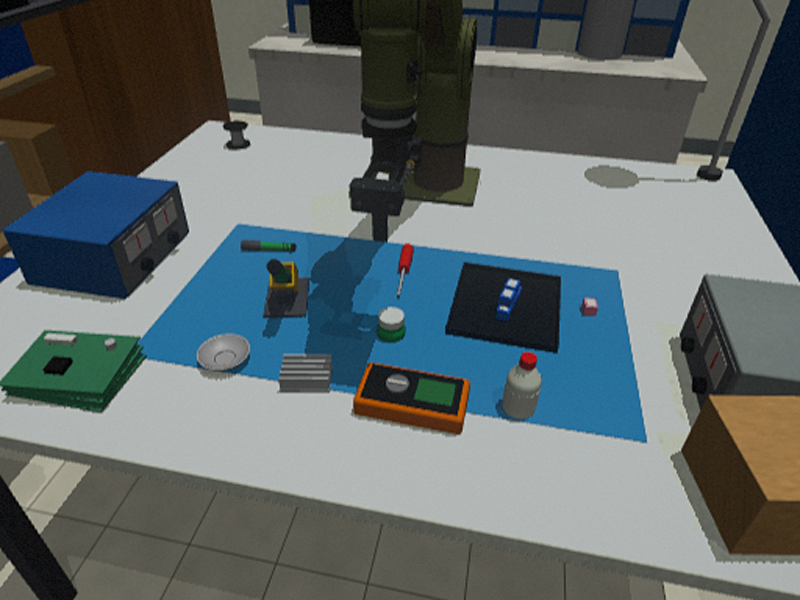

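View pics/side0b.png

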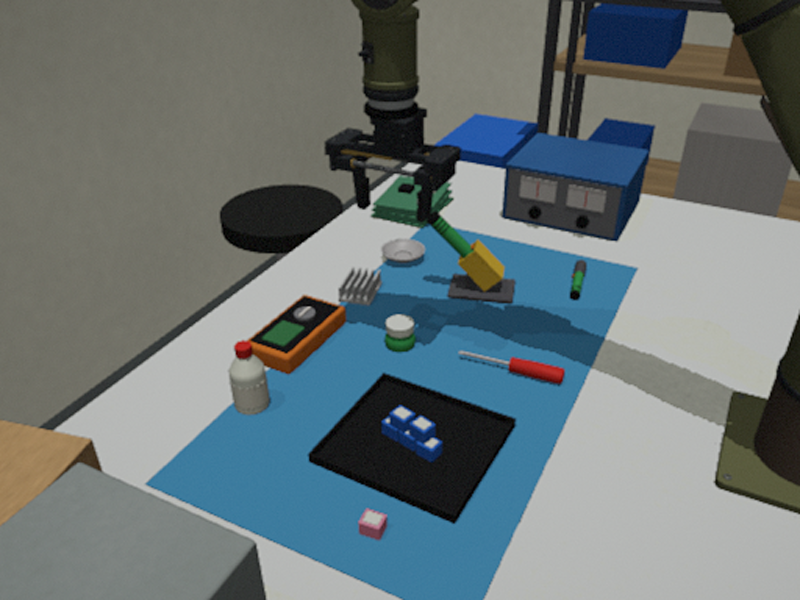

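The lamp candidates are the one in the yellow holster, scene (280,270), and a small one lying on the mat at (270,246). By the description I want the holstered one. The relay candidates are five blue ones on the tray at (508,297) and a pink block at (590,306), which I'll leave alone.

```bash
cat > h.py <<'E'
from plant import r
import cv2,numpy as np
from scipy.spatial.transform import Rotation as Ro
def ray(c,p):
    d=np.array([(p[0]-c["cx"])/c["fx"],(p[1]-c["cy"])/c["fy"],1]); R=np.array(c["R"]); return -R.T@np.array(c["t"]),R.T@d
def onz(c,p,z):
    o,d=ray(c,p); return o+d*(z-o[2])/d[2]
def tri(c1,p1,c2,p2):
    o1,d1=ray(c1,p1);o2,d2=ray(c2,p2)
    s=np.linalg.lstsq(np.c_[d1,-d2],o2-o1,rcond=None)[0]; a,b=o1+d1*s[0],o2+d2*s[1]
    return (a+b)/2,np.linalg.norm(a-b)
E
python3 - <<'E'
from h import *
np.set_printoptions(precision=4,suppress=True)
s=[800/512,600/384]
for n,roi,jr in(("scene",(440,255,575,360),None),("side",(300,365,525,530),None)):
    im=cv2.imread(f"pics/{n}0.png"); c=r.camera_info(n)
    x0,y0,x1,y1=[int(v/1.5625) for v in roi]
    sub=im[y0:y1,x0:x1]; m=(sub.max(2)<60).astype(np.uint8)
    hsv=cv2.cvtColor(sub,cv2.COLOR_BGR2HSV)
    cs,_=cv2.findContours(m,0,2); k=max(cs,key=cv2.contourArea); h=cv2.convexHull(k)
    q=cv2.approxPolyDP(h,8,True)[:,0]+[x0,y0]; print(n,[onz(c,p,.016)[:2].round(3).tolist() for p in q],q.tolist())
    lab=((hsv[...,1]<70)&(hsv[...,2]>150)).astype(np.uint8)
    N,_,st,ce=cv2.connectedComponentsWithStats(lab)
    for i in range(1,N):
        p=ce[i]+[x0,y0]; print(st[i,4],p, [onz(c,p,z)[:2].round(4).tolist() for z in(.026,.048)])
c=r.camera_info("wrist"); st=r.get_state(); T=Ro.from_quat(st["eef_rot"]).as_matrix(); R=np.array(c["R"])
print("cam in tool",T.T@(-R.T@c["t"]-st["tool_pos"]),(T.T@R.T).tolist(),c["fx"])
# lamp tail (dark end), holster
E
```

```text
scene [[0.376, 0.114], [0.383, 0.31], [0.613, 0.3], [0.606, 0.106]] [[297, 168], [358, 177], [356, 225], [285, 213]]
185 [349.1784 164.7568] [[0.3331, 0.2803], [0.3676, 0.2766]]
21 [327.3333 180.7619] [[0.4393, 0.2141], [0.4703, 0.2125]]
22 [324.5 187. ] [[0.4735, 0.2072], [0.5034, 0.2058]]
8 [322.125 197.125] [[0.5244, 0.2029], [0.5527, 0.2017]]
side [[0.589, 0.106], [0.375, 0.114], [0.377, 0.32], [0.59, 0.31]] [[245, 239], [328, 268], [290, 334], [198, 294]]
52 [256.8462 263.7885] [[0.518, 0.1823], [0.5065, 0.2043]]
4 [247.5 268.5] [[0.5293, 0.2051], [0.5174, 0.2263]]
56 [269.875  270.5179] [[0.4826, 0.1891], [0.4723, 0.2109]]
3 [260.3333 276.6667] [[0.4925, 0.2155], [0.4819, 0.2364]]
31 [275.9032 283.3226] [[0.4541, 0.219], [0.4447, 0.2397]]
93 [238.0645 331.0968] [[0.4638, 0.3648], [0.4541, 0.3808]]
38 [333.5263 334.1842] [[0.3016, 0.2922], [0.2972, 0.3106]]
1 [247. 329.] [[0.4512, 0.353], [0.4419, 0.3694]]
1 [229. 333.] [[0.4768, 0.3762], [0.4666, 0.3918]]
cam in tool [ 0.0783  0.0004 -0.1456] [[-0.00013290980769214945, -0.9523255806164242, -0.30508354730889004], [0.9999998874276552, 1.239196373002359e-05, -0.0004743322872074726], [0.0004554993550728643, -0.3050835760083325, 0.9523254717638859]] 335.3054840757642
```

>>> move_arm([
  [[0.5,60,-35,0,0,0,0],[0.5,120,-70,0,0,0,0],[0.5,180,-105,0,0,0,0],[0.5,230,-140,0,0,0,0],[0.5,230,-140,0,0,0,0],[0.5,230,-140,0,0,0,0]],
])

```text
clock: 0.85
tool_pos: [0.4845, 0.2308, 0.2386]
eef_rot: [0.706, 0.708, -0.0, -0.0]
contact_force: [0.1, -0.7, -1.0]
opening: 0.502
finger_force: 0.0
```

```bash
cat >> h.py <<'E'
def look(name,crop,s):
    c=r.camera_info("wrist"); im=r.snapshot("wrist")[:,:,::-1].copy(); cv2.imwrite(f"pics/{name}_full.png",im)
    x0,y0,x1,y1=crop; cv2.imwrite(f"pics/{name}.png",cv2.resize(im[y0:y1,x0:x1],None,fx=s,fy=s,interpolation=cv2.INTER_CUBIC))
    return im,c
E
python3 - <<'E'
from h import *
np.set_printoptions(precision=4,suppress=True)
im,c=look("w1",(100,40,400,265),2.6); st=r.get_state(); print(st["tool_pos"],st["eef_rot"],st["clock"])
hsv=cv2.cvtColor(im,cv2.COLOR_BGR2HSV)
lab=((hsv[...,1]<80)&(hsv[...,2]>140)).astype(np.uint8)
cs,_=cv2.findContours(lab,0,2)
for k in cs:
    a=cv2.contourArea(k)
    if 30<a<3000:
        rc=cv2.minAreaRect(k); b=cv2.boxPoints(rc); P=[onz(c,p,.026)[:2] for p in b]; Q=[onz(c,p,.048)[:2] for p in b]
        e=[P[1]-P[0],P[2]-P[1]]; L=[np.linalg.norm(v)*1000 for v in e]; v=e[int(np.argmax(L))]
        print(a,np.round(rc[0]),"low",np.mean(P,0),"high",np.mean(Q,0),np.round(L,1),"yaw",np.degrees(np.arctan2(v[1],v[0])))
m=(im.max(2)<60).astype(np.uint8)
cs,_=cv2.findContours(m,0,2)
for k in cs:
    if cv2.contourArea(k)>8000:
        q=cv2.approxPolyDP(cv2.convexHull(k),10,True)[:,0]; print("tray",q.tolist(),[onz(c,p,.016)[:2].round(3).tolist() for p in q])
E
```

```text
[0.4856 0.2289 0.2386] [ 0.7074  0.7069 -0.0003  0.0006] 0.9
225.5 [505. 369.] low [ 0.8148 -0.0422] high [ 0.7945 -0.0206] [15.8 48.1] yaw -76.9140821692489
286.0 [  8. 369.] low [ 0.1504 -0.0437] high [ 0.1709 -0.022 ] [15.2 52.3] yaw -89.54245435826266
264.0 [280. 199.] low [0.5082 0.1958] high [0.5068 0.2028] [17.5 22. ] yaw -14.360885480690143
63.5 [297. 196.] low [0.5273 0.1994] high [0.5247 0.2062] [16.6  7. ] yaw 81.09564059276155
271.0 [247. 193.] low [0.4721 0.203 ] high [0.4728 0.2095] [17.8 21.7] yaw -16.358388552529817
45.5 [264. 189.] low [0.4903 0.2076] high [0.4899 0.2138] [16.4  5.6] yaw 74.89024630406429
128.5 [232. 181.] low [0.4551 0.2169] high [0.4569 0.2225] [16.5 11.8] yaw 77.5518203440535
899.0 [502. 188.] low [0.7552 0.2076] high [0.7386 0.2138] [87.3 22.7] yaw 99.33397821295847
688.5 [240.  38.] low [0.4665 0.3597] high [0.4676 0.3566] [28.  24.7] yaw 5.268247928306991
tray [[0, 320], [162, 95], [366, 104], [511, 245], [497, 383], [20, 383]] [[0.148, 0.026], [0.383, 0.307], [0.598, 0.298], [0.789, 0.135], [0.818, -0.076], [0.152, -0.078]]
```

View pics/w1.png

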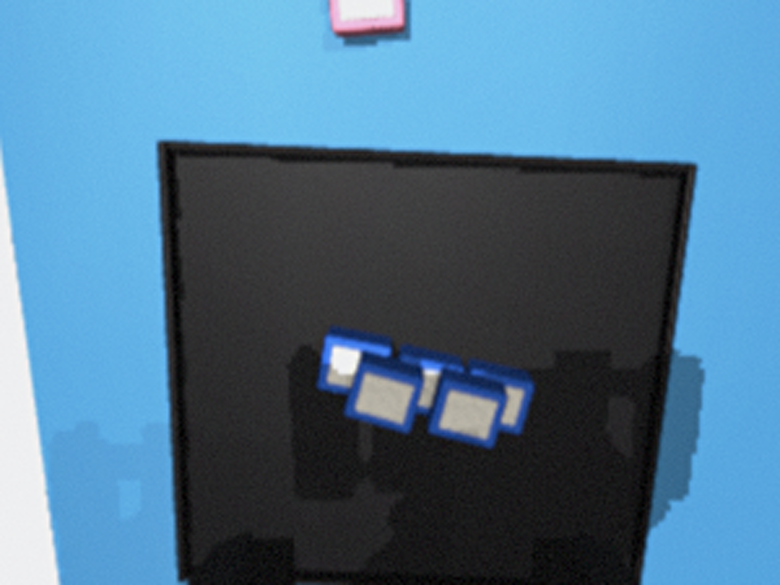

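The picture shows the heap at crop (430,390), with two relays on top at (385,395) and (467,408) over a row of three at about -15° yaw. They are all blue, and the pink look-alike is outside the tray at (367,10). I'll pick the top-right relay first.

>>> move_arm([
  [[0.5,-5,5,20,0,0,-10],[0.5,-12,10,45,0,0,-20],[0.5,-20,15,70,0,0,-30],[0.5,-26,22,95,0,0,-40],[0.5,-26,22,110,0,0,-50],[0.5,-26,22,125,0,0,-60],[0.5,-26,22,140,0,0,-70],[0.5,-26,22,150,0,0,-75],[0.5,-26,22,150,0,0,-75]],
])

```text
clock: 2.02
tool_pos: [0.5081, 0.2007, 0.0877]
eef_rot: [0.133, 0.991, -0.001, -0.0]
contact_force: [0.1, 0.6, -0.1]
opening: 0.499
finger_force: 0.0
```

```bash
cat >> h.py <<'E'
def to(p,yaw=None):
    """shift in tool axes (mm) from present pose to world p, and yaw of tool y"""
    s=r.get_state(); T=Ro.from_quat(s["eef_rot"]).as_matrix(); y=np.degrees(np.arctan2(T[1,1],T[0,1]))
    print("t",round(s["clock"],2),"tcp",np.round(s["tool_pos"],4),"yaw_y",round(y,1),"shift",np.round(T.T@(np.array(p)-s["tool_pos"])*1000,1),"open",round(s["opening"],3))
E
python3 -c "
from h import *
to([.507,.203,.030]); print(r.get_state()['q'])"
```

```text
t 2.02 tcp [0.5081 0.2007 0.0877] yaw_y 74.7 shift [ 1.6  2.  57.7] open 0.499
[-0.21743323  0.84484212 -0.41425513  1.91237458  0.65041039  0.52330771
  0.21883284]
```

>>> move_arm([
  [[0.5,1,1,30,0,0,0],[0.5,1,1,57,0,0,0],[0.5,1,1,57,0,0,0],[0.2,1,1,57,0,0,0],[0.2,1,1,57,0,0,0],[0.2,1,1,57,0,0,0],[0.2,1,1,30,0,0,0],[0.2,1,1,10,0,0,0],[0.2,-25,-17,10,0,0,0],[0.2,-50,-35,15,0,0,0]],
], newtons=10)

```text
clock: 3.28
tool_pos: [0.5473, 0.1571, 0.0748]
eef_rot: [0.13, 0.991, 0.0, 0.001]
contact_force: [0.1, -0.6, -0.6]
opening: 0.273
finger_force: 10.0
```

```bash
python3 -c "
from h import *
to([.548,.155,.009]); print(r.get_state()['finger_force'])"
```

```text
t 3.27 tcp [0.5473 0.1571 0.0748] yaw_y 75.0 shift [-1.2 -1.9 65.8] open 0.273
10.000556409358978
```

>>> move_arm([
  [[0.2,-1,-2,35,0,0,0],[0.2,-1,-2,60,0,0,0],[0.2,-1,-2,65,0,0,0],[0.2,-1,-2,65,0,0,0],[0.5,-1,-2,65,0,0,0],[0.5,-1,-2,65,0,0,0],[0.5,-1,-2,25,0,0,0],[0.5,0,0,-5,0,0,0],[0.5,45,16,-5,0,0,0],[0.5,86,32,-5,0,0,0]],
])

```text
clock: 4.53
tool_pos: [0.471, 0.2111, 0.0794]
eef_rot: [0.131, 0.991, 0.001, 0.0]
contact_force: [0.9, 0.6, -0.2]
opening: 0.499
finger_force: 0.0
```

```bash
python3 -c "
from h import *
to([.4728,.21,.030]); to([.425,.155,.009])"
```

```text
t 4.53 tcp [0.471  0.2111 0.0794] yaw_y 74.9 shift [-2.  -0.6 49.4] open 0.499
t 4.53 tcp [0.471  0.2111 0.0794] yaw_y 74.9 shift [ 29.9 -66.2  70.3] open 0.499
```

>>> move_arm([
  [[0.5,-2,-1,30,0,0,0],[0.5,-2,-1,49,0,0,0],[0.5,-2,-1,49,0,0,0],[0.2,-2,-1,49,0,0,0],[0.2,-2,-1,49,0,0,0],[0.2,-2,-1,49,0,0,0],[0.2,-2,-1,20,0,0,0],[0.2,0,-5,0,0,0,0],[0.2,15,-35,0,0,0,0],[0.2,30,-66,5,0,0,0]],
])

```text
clock: 5.78
tool_pos: [0.4256, 0.1541, 0.0745]
eef_rot: [0.131, 0.991, 0.001, 0.001]
contact_force: [0.3, -0.5, -0.6]
opening: 0.274
finger_force: 10.0
```

>>> move_arm([
  [[0.2,0,0,35,0,0,0],[0.2,0,0,60,0,0,0],[0.2,0,0,65,0,0,0],[0.2,0,0,65,0,0,0],[0.5,0,0,65,0,0,0],[0.5,0,0,65,0,0,0],[0.5,0,0,25,0,0,0],[0.5,0,0,-20,0,0,0],[0.5,0,0,-70,0,0,0],[0.5,0,0,-70,0,0,0]],
])

```text
clock: 7.02
tool_pos: [0.4252, 0.155, 0.1465]
eef_rot: [0.131, 0.991, 0.002, -0.0]
contact_force: [0.5, -0.4, 0.3]
opening: 0.499
finger_force: 0.0
```

```bash
cat >> h.py <<'E'
def labels(im,c,z=.026):
    hsv=cv2.cvtColor(im,cv2.COLOR_BGR2HSV)
    lab=((hsv[...,1]<80)&(hsv[...,2]>110)).astype(np.uint8)
    cs,_=cv2.findContours(lab,0,2)
    for k in cs:
        a=cv2.contourArea(k)
        if 30<a<3000:
            rc=cv2.minAreaRect(k); P=[onz(c,p,z)[:2] for p in cv2.boxPoints(rc)]
            e=[P[1]-P[0],P[2]-P[1]]; L=[np.linalg.norm(v)*1000 for v in e]; v=e[int(np.argmax(L))]
            print(a,np.round(rc[0]),"xy",np.mean(P,0).round(4),np.round(L,1),"yaw",round(np.degrees(np.arctan2(v[1],v[0]))))
E
python3 - <<'E'
from h import *
to([.46,.217,.008])
im,c=look("w2",(0,0,512,384),1.5); labels(im,c)
print("side"); labels(r.snapshot("side")[:,:,::-1].copy(),r.camera_info("side"))
E
```

```text
t 7.03 tcp [0.4252 0.155  0.1465] yaw_y 74.9 shift [-17.7  68.5 138.7] open 0.499
214.5 [292. 312.] xy [0.5446 0.1551] [15.7 14.2] yaw 75
276.5 [337. 246.] xy [0.49   0.2078] [15.5 20.2] yaw -11
161.0 [ 92. 256.] xy [ 0.4435 -0.0016] [ 5.1 39.8] yaw 3
411.5 [340. 212.] xy [0.4592 0.216 ] [15.9 19.8] yaw -10
432.0 [258. 192.] xy [0.4247 0.1541] [16.4 19.8] yaw -15
276.5 [504. 178.] xy [0.4654 0.3519] [10.5 27.6] yaw -2
side
110.5 [238. 331.] xy [0.4654 0.3639] [36.3 28.7] yaw -142
43.5 [274. 282.] xy [0.4584 0.2179] [16.7 22.7] yaw 170
44.5 [263. 275.] xy [0.4898 0.209 ] [18.4 23.6] yaw 165
42.5 [301. 269.] xy [0.4239 0.1552] [18.1 23.2] yaw 168
41.0 [252. 269.] xy [0.5198 0.202 ] [19.4 23.7] yaw 151
37.0 [251. 253.] xy [0.5467 0.1555] [20.9 21.4] yaw 150
168.5 [254. 208.] xy [ 0.623 -0.009] [40.2 64.4] yaw 117
47.5 [194. 199.] xy [0.7874 0.0255] [30.  29.5] yaw -154
46.0 [284. 136.] xy [ 0.7321 -0.4401] [95.3 23.3] yaw -68
2856.5 [431.  78.] xy [ 0.4003 -1.3195] [755.4 597.1] yaw -77
203.0 [356.  66.] xy [ 0.7536 -1.3464] [677.9  34.6] yaw -75
531.0 [453.  18.] xy [ 0.4644 -2.6414] [724.3 214.9] yaw -82
119.0 [361.  17.] xy [ 1.0487 -2.4488] [1073.9   54.4] yaw -75
```

View pics/w2.png

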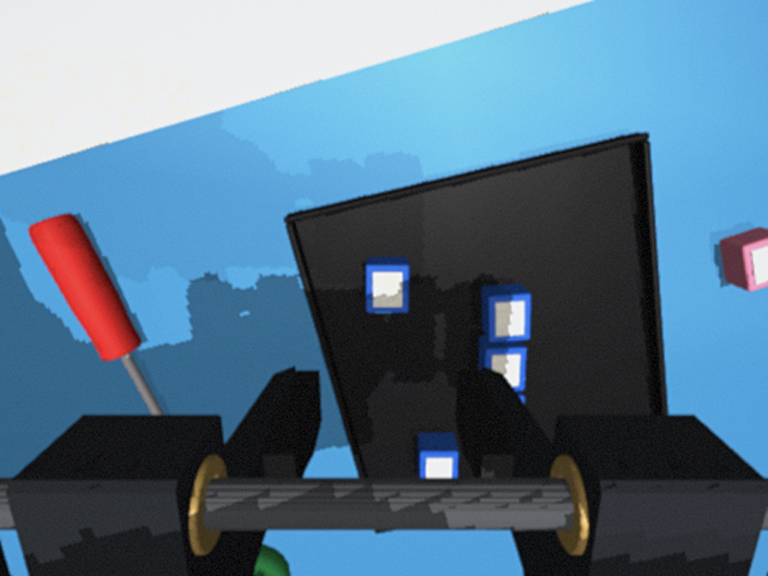

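Two relays are spread, at (387,287) and (438,465) in the picture, and the other three are still in a row at about x=507. I'll pick the end one at (508,318) next.

>>> move_arm([
  [[0.5,-8,35,40,0,0,0],[0.5,-17,69,85,0,0,0],[0.5,-17,69,120,0,0,0],[0.5,-17,69,137,0,0,0],[0.5,-17,69,137,0,0,0],[0.2,-17,69,137,0,0,0],[0.2,-17,69,137,0,0,0],[0.2,-17,69,137,0,0,0],[0.2,-17,69,110,0,0,0],[0.2,-10,75,80,0,0,0]],
])

```text
clock: 8.38
tool_pos: [0.4544, 0.2233, 0.064]
eef_rot: [0.131, 0.991, -0.001, -0.0]
contact_force: [0.2, 0.4, 0.0]
opening: 0.274
finger_force: 9.7
```

```bash
python3 -c "
from h import *
to([.425,.262,.011])"
```

```text
t 8.38 tcp [0.4544 0.2233 0.064 ] yaw_y 74.9 shift [38.5 29.8 52.9] open 0.274
```

>>> move_arm([
  [[0.2,38,28,5,0,0,0],[0.2,38,28,40,0,0,0],[0.2,38,28,55,0,0,0],[0.2,38,28,55,0,0,0],[0.5,38,28,55,0,0,0],[0.5,38,28,55,0,0,0],[0.5,38,28,20,0,0,0],[0.5,10,15,-5,0,0,0],[0.5,-40,0,-5,0,0,0],[0.5,-69,-4,0,0,0,0]],
])

```text
clock: 9.62
tool_pos: [0.523, 0.1997, 0.0649]
eef_rot: [0.133, 0.991, -0.0, 0.001]
contact_force: [0.3, 0.7, 0.0]
opening: 0.497
finger_force: 0.0
```

```bash
python3 -c "
from h import *
to([.520,.2015,.0095]);to([.548,.262,.0105])"
```

```text
t 9.62 tcp [0.523  0.1997 0.0649] yaw_y 74.8 shift [ 3.5  0.9 55.4] open 0.497
t 9.62 tcp [0.523  0.1997 0.0649] yaw_y 74.8 shift [-7.6 66.6 54.4] open 0.497
```

>>> move_arm([
  [[0.5,2,1,30,0,0,0],[0.5,2,1,55,0,0,0],[0.5,2,1,55,0,0,0],[0.2,2,1,55,0,0,0],[0.2,2,1,55,0,0,0],[0.2,2,1,55,0,0,0],[0.2,2,1,25,0,0,0],[0.2,0,15,0,0,0,0],[0.2,-5,45,0,0,0,0],[0.2,-8,67,10,0,0,0]],
])

```text
clock: 10.88
tool_pos: [0.5465, 0.2669, 0.0552]
eef_rot: [0.131, 0.991, 0.001, 0.001]
contact_force: [0.0, 0.3, -0.6]
opening: 0.272
finger_force: 10.0
```

>>> move_arm([
  [[0.2,0,0,30,0,0,0],[0.2,0,0,46,0,0,0],[0.2,0,0,46,0,0,0],[0.5,0,0,46,0,0,0],[0.5,0,0,46,0,0,0],[0.5,0,0,10,0,0,0],[0.5,0,0,-50,0,0,0],[0.5,0,0,-110,0,0,0],[0.8,0,0,-170,0,0,0],[0.8,0,0,-200,0,0,0]],
])

```text
clock: 12.12
tool_pos: [0.5459, 0.2662, 0.2579]
eef_rot: [0.131, 0.991, 0.002, 0.002]
contact_force: [1.1, 0.2, -0.8]
opening: 0.701
finger_force: 0.0
```

Run:
```python
from h import *
to([.486,.208,.25])
for n in("side","scene"):
    im=r.snapshot(n)[:,:,::-1].copy(); cv2.imwrite(f"pics/{n}1.png",im)
    x0,y0,w=(190,220,150) if n=="side" else (150,140,100)
    print(n); c=r.camera_info(n)
    m=np.zeros_like(im)
    a,b,cc,d=(180,240,330,345) if n=="side" else (280,165,362,227)
    m[b:d,a:cc]=im[b:d,a:cc]; labels(m,c)
im=cv2.imread("pics/side1.png")[90:350,180:420]; A=cv2.resize(im,(550,596))
cv2.imwrite("pics/s1v.png",A)
```

```text
t 12.12 tcp [0.5459 0.2662 0.2579] yaw_y 75.0 shift [ 42.8 -71.8   7.4] open 0.701
side
111.5 [238. 331.] xy [0.4644 0.3635] [25.1 33.9] yaw -161
52.0 [280. 302.] xy [0.424  0.2615] [17.8 21.7] yaw 163
46.5 [227. 283.] xy [0.5468 0.2645] [17.9 23.7] yaw 165
45.5 [263. 275.] xy [0.4898 0.2088] [18.9 23.7] yaw 165
43.5 [301. 269.] xy [0.4239 0.1552] [18.1 23.2] yaw 168
36.5 [251. 253.] xy [0.5462 0.1557] [17.7 24.7] yaw 169
scene
40.5 [346. 166.] xy [0.3458 0.2702] [99.1 18. ] yaw 103
```

View pics/s1v.png

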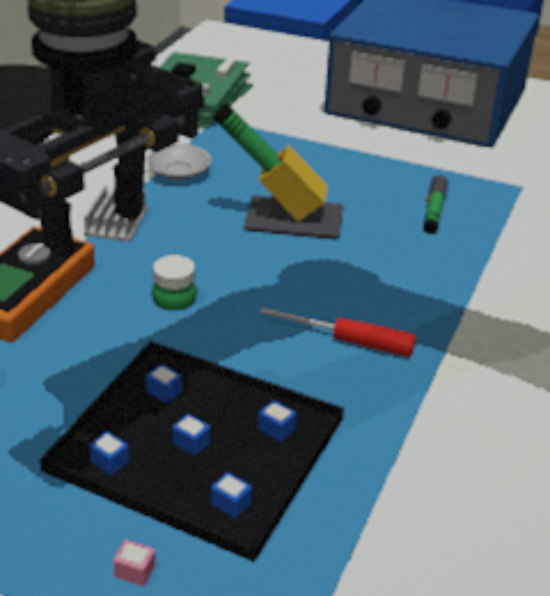

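The five relays are flat and well apart, at (165,382), (277,418), (190,432), (110,452) and (232,492) in the crop. Next I'll locate the holster and the lamp.

Run:
```python
from h import *
np.set_printoptions(precision=4,suppress=True)
C={}
for n,roi in(("scene",(255,250,320,330)),("side",(425,205,520,310))):
    im=cv2.imread(f"pics/{n}0.png"); c=r.camera_info(n); x0,y0,x1,y1=[int(v/1.5625) for v in roi]
    hsv=cv2.cvtColor(im,cv2.COLOR_BGR2HSV); H,S,V=[hsv[...,i].astype(int) for i in range(3)]
    box=np.zeros(H.shape,bool); box[y0:y1,x0:x1]=1
    for nm,m in(("green",(H>40)&(H<85)&(S>90)&(V>40)),("yellow",(H>18)&(H<33)&(S>130)),("dark",(V<105)&(S<110))):
        m=(m&box).astype(np.uint8); cs,_=cv2.findContours(m,0,2)
        k=max(cs,key=cv2.contourArea); rc=cv2.minAreaRect(k); print(n,nm,cv2.contourArea(k),np.round(cv2.boxPoints(rc),1).tolist())
        if nm=="yellow": C[n]=(c,rc[0])
        if nm=="dark":
            q=cv2.approxPolyDP(cv2.convexHull(k),3,True)[:,0]; print([ (p.tolist(),onz(c,p,.008)[:2].round(3).tolist()) for p in q])
print(tri(*C["scene"],*C["side"]))
for n in("scene","side"):
  im=cv2.imread(f"pics/{n}0.png"); 
a=cv2.imread("pics/scene0.png")[155:215,155:215]; b=cv2.imread("pics/side0.png")[130:200,270:340]
cv2.imwrite("pics/lamp0.png",np.hstack([cv2.resize(a,(400,400)),cv2.resize(b,(400,400))]))
```

```text
scene green 31.0 [[175.5, 176.5], [181.0, 171.0], [186.0, 176.0], [180.5, 181.5]]
scene yellow 93.5 [[173.0, 168.0], [190.0, 168.0], [190.0, 185.0], [173.0, 185.0]]
scene dark 467.5 [[169.0, 178.0], [197.0, 178.0], [197.0, 202.0], [169.0, 202.0]]
[([197, 178], [0.492, -0.192]), ([195, 201], [0.602, -0.161]), ([169, 202], [0.624, -0.233]), ([172, 183], [0.534, -0.259])]
side green 199.5 [[276.0, 144.0], [281.5, 138.5], [302.5, 159.5], [297.0, 165.0]]
side yellow 478.0 [[290.70001220703125, 166.1999969482422], [305.6000061035156, 152.89999389648438], [324.70001220703125, 174.10000610351562], [309.8999938964844, 187.5]]
side dark 451.0 [[286.5, 189.89999389648438], [288.0, 174.6999969482422], [329.20001220703125, 178.8000030517578], [327.70001220703125, 194.0]]
[([329, 180], [0.505, -0.258]), ([327, 193], [0.486, -0.188]), ([287, 189], [0.596, -0.158]), ([291, 175], [0.617, -0.235])]
(array([ 0.5557, -0.2138,  0.0531]), np.float64(0.004041514902454235))
```

View pics/lamp0.png

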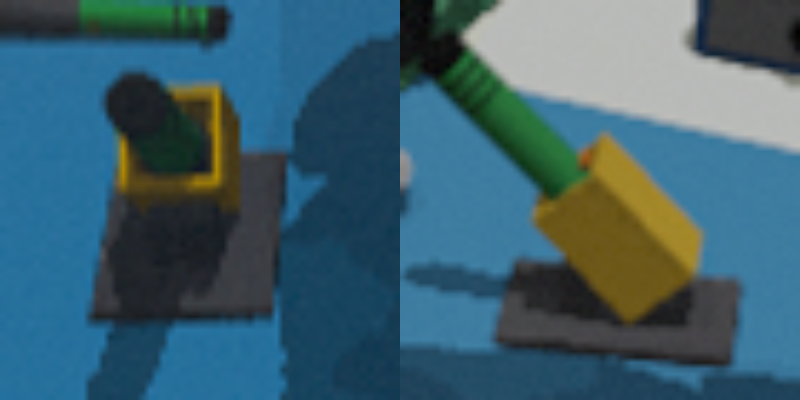

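>>> move_arm([
  [[0.6,15,-30,-4,0,0,-10],[0.6,33,-64,-8,0,0,-20],[0.6,33,-64,-8,0,0,-30],[0.6,33,-64,-8,0,0,-38],[0.6,33,-64,-8,0,0,-38]],
])

```text
clock: 12.85
tool_pos: [0.4963, 0.2114, 0.2608]
eef_rot: [-0.199, 0.98, -0.0, -0.001]
contact_force: [0.1, 0.5, -1.4]
opening: 0.599
finger_force: 0.0
```

Run:
```python
from h import *
to([.498,.213,.266]); print(np.round(r.get_state()["q"],3))
cs=r.camera_info("scene");cd=r.camera_info("side")
print(tri(cs,(175,170),cd,(278.5,140)))
```

```text
t 12.85 tcp [0.4963 0.2114 0.2608] yaw_y 112.9 shift [-2.2  0.8 -5.2] open 0.599
[ 0.07   0.703 -0.977  1.774  0.67   1.038  0.811]
(array([ 0.64042397, -0.19195675,  0.13870158]), np.float64(0.0011385275854357542))
```

>>> move_arm([
  [[0.6,0,0,0,0,-10,0],[0.6,0,0,0,0,-20,0],[0.6,0,0,0,0,-30,0],[0.6,0,0,0,0,-38,0],[0.6,0,0,0,0,-45,0],[0.6,0,0,0,0,-45,0]],
])

```text
clock: 13.6
tool_pos: [0.501, 0.1994, 0.2565]
eef_rot: [-0.184, 0.924, 0.037, 0.333]
contact_force: [0.0, -1.0, -0.9]
opening: 0.599
finger_force: 0.0
```

Run:
```python
from h import *
to([.498,.213,.266]); print(np.round(r.get_state()["q"],3),Ro.from_quat(r.get_state()["eef_rot"]).as_matrix()[:,2])
```

```text
t 13.6 tcp [0.501  0.1994 0.2565] yaw_y 111.4 shift [-8.2 13.3 -6.6] open 0.599
[-0.023  0.569 -0.832  2.429  2.135  0.735 -0.7  ] [ 0.6017698   0.19120875 -0.7754433 ]
```

>>> move_arm([
  [[0.6,0,0,0,0,0,0],[0.6,0,0,0,0,0,0]],
])

```text
clock: 13.85
tool_pos: [0.5017, 0.1988, 0.2558]
eef_rot: [-0.185, 0.925, 0.035, 0.331]
contact_force: [0.2, -0.6, -1.0]
opening: 0.599
finger_force: 0.0
```

Run:
```python
from h import *
to([.498,.213,.266]); print(np.round(r.get_state()["q"],3),Ro.from_quat(r.get_state()["eef_rot"]).as_matrix()[:,2])
```

```text
t 13.85 tcp [0.5017 0.1988 0.2558] yaw_y 111.4 shift [-8.2 13.9 -7.5] open 0.599
[-0.022  0.569 -0.832  2.423  2.122  0.729 -0.684] [ 0.59835421  0.18734193 -0.77902198]
```

```bash
cat >> h.py <<'E'
def pose(p,yaw,tilt):
    """tool y at yaw (deg), tool z down, tilted forward(+)/back(-): shift mm & rotvec deg from present tool"""
    y=np.radians(yaw); Y=np.array([np.cos(y),np.sin(y),0]); Z=np.array([0,0,-1.]); M=np.c_[np.cross(Y,Z),Y,Z]@Ro.from_euler("y",-tilt,degrees=True).as_matrix()
    s=r.get_state(); T=Ro.from_quat(s["eef_rot"]).as_matrix()
    print("tcp",np.round(s["tool_pos"],4),"shift",np.round(T.T@(np.array(p)-s["tool_pos"])*1000,1),"rot",np.round(Ro.from_matrix(T.T@M).as_rotvec(degrees=True),1),"z",M[:,2].round(3))
E
python3 - <<'E'
from h import *
pose([.649,-.188,.25],104,-20)
pose([.57,.08,.30],104,0)
E
```

```text
tcp [0.5017 0.1988 0.2558] shift [  21.6 -412.9   20.2] rot [-2.1 58.8  8.2] z [-0.332 -0.083 -0.94 ]
tcp [0.5017 0.1988 0.2558] shift [ -38.5 -137.9  -15.8] rot [-0.6 38.9  8.2] z [ 0.  0. -1.]
```

>>> move_arm([
  [[0.7,-10,-45,-5,0,10,2],[0.7,-20,-90,-10,0,20,4],[0.7,-38,-138,-16,0,30,6],[0.7,-30,-190,-10,-1,39,8],[0.7,-20,-245,-5,-1,46,8],[0.7,0,-300,5,-2,52,8],[0.7,10,-355,12,-2,59,8],[0.7,22,-413,20,-2,59,8],[0.7,22,-413,20,-2,59,8],[0.7,22,-413,20,-2,59,8]],
])

```text
clock: 15.1
tool_pos: [0.6514, -0.1905, 0.2472]
eef_rot: [-0.12, 0.977, -0.02, -0.172]
contact_force: [1.1, 0.4, -0.5]
opening: 0.699
finger_force: 0.0
```

Run:
```python
from h import *
s=r.get_state();print(np.round(s["q"],3),s["opening"])
pose([.649,-.188,.197],104,-20)
im,c=look("w3",(0,0,512,384),1.5)
```

```text
[ 0.391  0.996 -0.668  0.984  0.59   1.668  1.643] 0.698802693841898
tcp [ 0.6514 -0.1905  0.2472] shift [-15.6   2.8  47.7] rot [0.1 0.  0.1] z [-0.332 -0.083 -0.94 ]
```

View pics/w3.png

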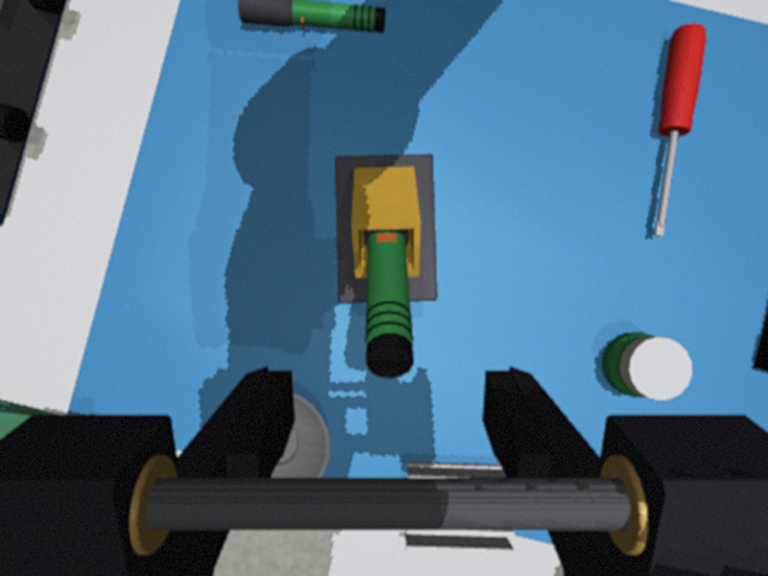

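The picture shows the holstered lamp centred between the fingers: tail at (389,352), sleeve at (387,200), and the small lamp well away at (310,15). I'll check where the tail is along the axis.

Run:
```python
from h import *
c=r.camera_info("wrist")
print(onz(c,(259.5,237),.1467),onz(c,(259.5,237),.139), onz(c,(258,167),.079), tri(c,(259.5,237),r.camera_info("scene"),(175,170)),tri(c,(259.5,237),r.camera_info("side"),(278.5,140)))
pose([.6155,-.1955,.1026],104,-20)
```

```text
[ 0.64567381 -0.19761658  0.1467    ] [ 0.6461957  -0.19749512  0.139     ] [ 0.58323302 -0.21447956  0.079     ] (array([ 0.64450914, -0.19424889,  0.14123591]), np.float64(0.007244801535077187)) (array([ 0.64511273, -0.19799533,  0.13464213]), np.float64(0.0029753044410993465))
tcp [ 0.6512 -0.1957  0.247 ] shift [-16.8   9.1 147.5] rot [-0.1 -0.  -0.3] z [-0.332 -0.083 -0.94 ]
```

>>> move_arm([
  [[0.7,-17,1,40,0,0,0],[0.7,-17,1,80,0,0,0],[0.7,-17,1,115,0,0,0],[0.7,-17,1,135,0,0,0],[0.7,-17,1,147,0,0,0],[0.7,-17,1,147,0,0,0],[0.2,-17,1,147,0,0,0],[0.2,-17,1,147,0,0,0],[0.2,-17,1,147,0,0,0],[0.2,-17,1,147,0,0,0]],
], newtons=45)

```text
clock: 16.4
tool_pos: [0.6156, -0.1959, 0.1062]
eef_rot: [-0.122, 0.977, -0.023, -0.172]
contact_force: [1.8, -2.3, 0.5]
opening: 0.283
finger_force: 44.9
```

Run:
```python
from h import *
s=r.get_state();print(s["finger_force"],s["opening"],s["contact_force"],s["moment"])
pose([.6155,-.1955,.1026],104,-20)
```

```text
44.887048113159835 0.2831346271469077 [ 1.82892647 -2.32204833  0.47721619] [-0.17664697 -0.47603504  0.20752084]
tcp [ 0.6156 -0.1959  0.1062] shift [-1.2  0.4  3.4] rot [-0.2 -0.   0.2] z [-0.332 -0.083 -0.94 ]
```

>>> move_arm([
  [[0.2,-4,0,-9,0,0,0],[0.2,-11,0,-23,0,0,0],[0.2,-17,0,-36,0,0,0],[0.2,-23,0,-50,0,0,0],[0.2,-30,0,-64,0,0,0],[0.2,-36,0,-77,0,0,0],[0.2,-42,0,-91,0,0,0],[0.2,-49,0,-104,0,0,0],[0.2,-55,0,-118,0,0,0],[0.2,-55,0,-118,0,0,0]],
])

```text
clock: 17.65
tool_pos: [0.7056, -0.1712, 0.1984]
eef_rot: [-0.123, 0.977, -0.022, -0.172]
contact_force: [-0.3, -0.3, -1.1]
opening: 0.285
finger_force: 44.8
```

Run:
```python
from h import *
s=r.get_state();print(s["finger_force"],s["opening"],s["contact_force"],s["moment"])
pose([.498,.213,.266],104,25); pose([.65,-.15,.29],104,0)
im=r.snapshot("side")[:,:,::-1]; cv2.imwrite("pics/s3.png",cv2.resize(im[60:260,200:420],None,fx=2.7,fy=2.7))
```

```text
44.76135148666799 0.28549636526525135 [-0.34398666 -0.34615118 -1.07515729] [ 0.29260969 -0.49467785 -0.0176258 ]
tcp [ 0.7056 -0.1712  0.1984] shift [122.8 423.6 -27.7] rot [ -0.  -44.9   0.3] z [ 0.41   0.102 -0.906]
tcp [ 0.7056 -0.1712  0.1984] shift [ 76.9  34.2 -69.6] rot [ -0.1 -19.9   0.3] z [ 0.  0. -1.]
```

View pics/s3.png

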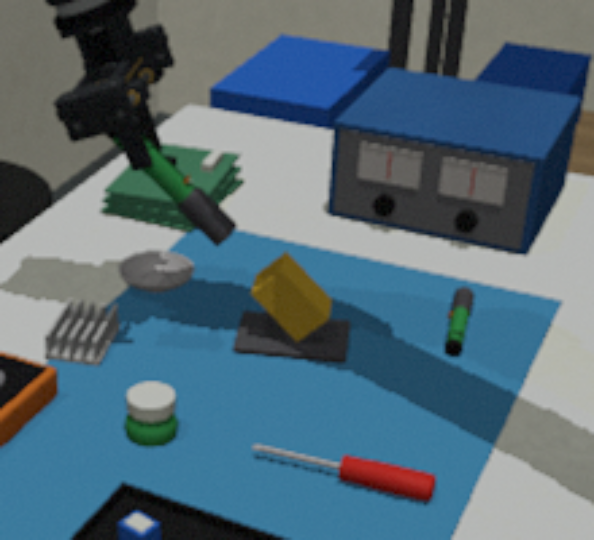

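The lamp is clear of the holster, head at (210,215), with the sleeve empty at (290,298). Next I'll raise it and turn it upright.

```bash
python3 -c "
from h import *
pose([.66,-.12,.31],104,25)"
```

```text
tcp [ 0.7048 -0.1718  0.1978] shift [ 67.2  61.2 -95. ] rot [ -0.  -45.    0.3] z [ 0.41   0.102 -0.906]
```

>>> move_arm([
  [[0.2,20,2,-40,0,0,0],[0.2,40,10,-70,0,-5,0],[0.2,55,20,-90,0,-11,0],[0.2,65,30,-100,0,-18,0],[0.2,75,45,-95,0,-25,0],[0.2,75,60,-93,0,-32,0],[0.2,75,62,-93,0,-39,0],[0.2,75,62,-93,0,-45,0],[0.2,75,62,-93,0,-45,0]],
])

```text
clock: 18.82
tool_pos: [0.6484, -0.1237, 0.309]
eef_rot: [-0.121, 0.97, 0.025, 0.211]
contact_force: [0.5, 0.0, -1.4]
opening: 0.282
finger_force: 44.8
```

```bash
python3 -c "
from h import *
s=r.get_state();print(s['finger_force'],s['opening'],np.round(s['q'],3))
pose([.4934,.2111,.285],113,25)"
```

```text
44.76096024736762 0.2818483275844193 [ 0.712  0.637 -0.856  1.752  0.639  0.589  1.408]
tcp [ 0.6484 -0.1237  0.309 ] shift [ 71.6 362.7  -7.2] rot [-3.8 -0.5 -7.9] z [ 0.389  0.165 -0.906]
```

>>> move_arm([
  [[0.2,8,40,0,0,0,-1],[0.2,16,80,0,-1,0,-2],[0.2,24,120,0,-1,0,-3],[0.2,32,160,0,-2,0,-4],[0.2,40,200,0,-2,0,-5],[0.2,48,245,0,-3,0,-6],[0.2,58,290,0,-3,0,-7],[0.2,68,335,-5,-4,0,-8],[0.2,72,363,-7,-4,0,-8],[0.2,72,363,-7,-4,0,-8]],
])

```text
clock: 20.08
tool_pos: [0.4957, 0.217, 0.287]
eef_rot: [-0.199, 0.956, 0.046, 0.212]
contact_force: [-0.4, -0.4, -1.9]
opening: 0.283
finger_force: 44.7
```

Run:
```python
from h import *
np.set_printoptions(precision=4,suppress=True)
s=r.get_state();print(s['finger_force'],s['opening'],np.round(s['q'],3),s["clock"])
pose([.4934,.2111,.265],113,25)
C={}
for n in("side","scene"):
    im=r.snapshot(n)[:,:,::-1].copy(); cv2.imwrite(f"pics/{n}4.png",im)
a=cv2.imread("pics/side4.png")[80:340,160:360]; b=cv2.imread("pics/scene4.png")[60:260,240:394]
cv2.imwrite("pics/f4.png",np.hstack([cv2.resize(a,(400,520)),cv2.resize(b,(400,520))]))
```

```text
44.74887222982943 0.2834980188633669 [-0.222  0.403 -0.429  2.16   0.947  0.289  0.523] 20.075
tcp [0.4957 0.217  0.287 ] shift [13.3 -4.6 18.1] rot [0.4 0.  0.5] z [ 0.389  0.165 -0.906]
```

View pics/f4.png

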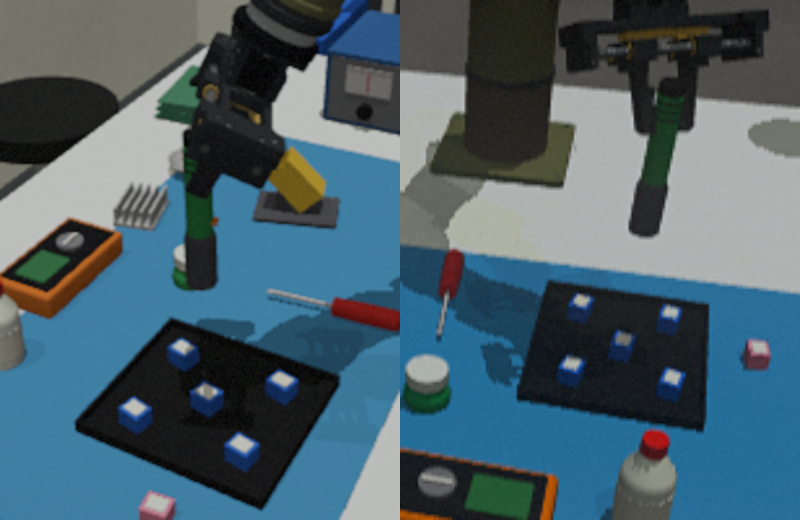

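```bash
cat > axis.py <<'E'
from h import *
import sys
np.set_printoptions(precision=4,suppress=True)
def line(n,tag,box,rows):
    im=cv2.imread(f"pics/{n}{tag}.png"); hsv=cv2.cvtColor(im,cv2.COLOR_BGR2HSV).astype(int); H,S,V=hsv[...,0],hsv[...,1],hsv[...,2]
    x0,x1=box; pts=[]
    m=(((H>40)&(H<85)&(S>90)&(V<140))|((S<90)&(V<100)))
    for y in range(*rows):
        xs=np.where(m[y,x0:x1])[0]+x0
        if len(xs)>3: pts.append(((xs[0]+xs[-1])/2,y,xs[-1]-xs[0]+1))
    pts=np.array(pts); w=np.median(pts[:,2]); p=pts[abs(pts[:,2]-w)<=3]
    k=np.polyfit(p[:,1],p[:,0],1); res=np.std(np.polyval(k,p[:,1])-p[:,0]); print(n,len(p),w,k,"res",res)
    return lambda y:(np.polyval(k,y),y)
def axis(tag,sb,sr,cb,cr,sl,cl):
    f=line("side",tag,sb,sr); g=line("scene",tag,cb,cr); cd,cs=r.camera_info("side"),r.camera_info("scene")
    n1=np.cross(ray(cd,f(sr[0]))[1],ray(cd,f(sr[1]))[1]); n2=np.cross(ray(cs,g(cr[0]))[1],ray(cs,g(cr[1]))[1])
    a=np.cross(n1,n2); a/=np.linalg.norm(a); a*=np.sign(a[2]); print("axis",a,"tilt",np.degrees(np.arccos(a[2])))
    T=Ro.from_quat(r.get_state()["eef_rot"]).as_matrix(); print("corr rotvec tool",T.T@np.degrees(np.cross(a,[0,0,1])))
    P=tri(cd,f(sl),cs,g(cl)); print("lens",P); print("lens->target, tool axes mm",T.T@(np.array([.486,.208,.154])-P[0])*1000)
E
python3 - <<'E'
from axis import *
axis("4",(245,272),(180,221),(328,352),(95,147),222.5,148)
E
```

```text
side 32 15.0 [  0.0278 254.1797] res 0.44155196067986235
scene 36 12.0 [ -0.1985 362.6682] res 0.35318918406796757
axis [0.0074 0.0234 0.9997] tilt 1.406639365650176
corr rotvec tool [-0.9649 -0.9205  0.4471]
lens (array([0.4905, 0.2144, 0.1721]), np.float64(0.004808236656397593))
lens->target, tool axes mm [13.639  -4.12   13.5677]
```

>>> move_arm([
  [[0.2,7,-2,7,-0.5,-0.5,0],[0.2,13,-5,14,-1,-1,0],[0.2,13,-5,14,-1,-1,0],[0.2,13,-5,14,-1,-1,0],[0.2,13,-5,14,-1,-1,0],[0.2,13,-5,14,-1,-1,0]],
])

```text
clock: 20.92
tool_pos: [0.4929, 0.2062, 0.2684]
eef_rot: [-0.198, 0.954, 0.055, 0.218]
contact_force: [-0.9, 0.3, -1.7]
opening: 0.282
finger_force: 44.8
```

Run:
```python
from axis import *
for n in("side","scene"): cv2.imwrite(f"pics/{n}5.png",r.snapshot(n)[:,:,::-1])
axis("5",(245,275),(190,228),(323,350),(100,154),233,155)
s=r.get_state(); print(s["tool_pos"],s["clock"],s["finger_force"],s["qd"].round(3) if hasattr(s["qd"],"round") else s["qd"])
a=cv2.imread("pics/side5.png")[80:340,160:360]; b=cv2.imread("pics/scene5.png")[60:260,240:394]
cv2.imwrite("pics/f5.png",np.hstack([cv2.resize(a,(400,520)),cv2.resize(b,(400,520))]))
```

```text
side 25 15.0 [  0.0016 262.6414] res 0.34371988417696125
scene 38 12.0 [ -0.1578 354.4327] res 0.526971907479703
axis [ 0.0027 -0.0065  1.    ] tilt 0.4023923777449014
corr rotvec tool [ 0.3618  0.0061 -0.176 ]
lens (array([0.4863, 0.2096, 0.1452]), np.float64(0.006928633076159776))
lens->target, tool axes mm [-3.0463 -1.1881 -8.383 ]
[0.4927 0.2061 0.2682] 21.025 44.758586548268795 [-0.005  0.001  0.004  0.002  0.002 -0.001 -0.   ]
```

View pics/f5.png

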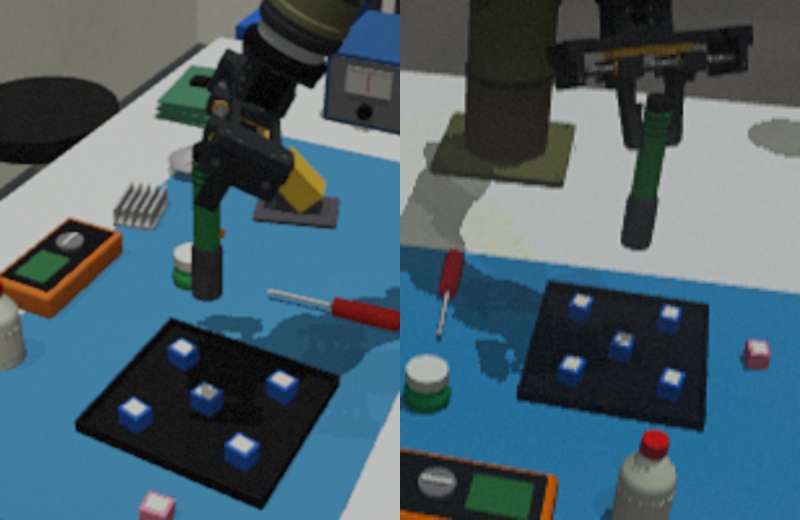

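The lamp hangs upright over the tray middle, lens at (208,295) in the side crop and (636,243) in the scene crop, and the five relays are still flat and apart. It is vertical to within about 0.5° and the arm is still, so I'm handing in.

```bash
python3 -c "
from h import *
print(r.finish_job())"
```

```text
the job is handed in; nothing more can be done
None
```

I handed the job in at about 21 s of the 66 s allowed: the five relays lie flat and well over 15 mm apart in the tray, and the lamp is held still and upright (tilt about 0.5°) over its middle, lens roughly 15 cm above the floor; no verdict was returned.

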